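Tip the used finger splints into the soaking basin and dose the disinfectant

ROBOT

A 6-joint arm with a two-finger parallel gripper is mounted at the origin on the work surface. World frame = base frame: x ahead of the robot, y to its left, z up, the work surface at z = 0. Lengths are in m, angles in rad, forces in N, time in s.
With the tool pointing down it reaches from about 0.25 to 0.8 m from the base axis. Payload 8.5 kg.
Tool frame: the origin (TCP) lies at the very end of the fingers, on their centre line; the grasp point (between the pads) lies 19 mm behind it (env.grasp_offset is the distance from the TCP to the grasp point, in m); z points along the fingers, y is the line along which they close (so a half turn about z gives the same grasp; the last joint's range is limited). The gripper opens to 85 mm and grips with 20 to 120 N. Pads are 22 mm wide; open, the fingers measure 114 mm over their backs; the gripper's body (76 mm by 85 mm) begins 54 mm behind the grasp point. The pads swing forward as they close: fully open they stand 13 mm farther back than shut.
Start: joints at [1.263, 0.238, -0.013, 1.319, 0, 1.571], TCP at [0.159, 0.5, 0.231] pointing down, gripper open.
Joint ranges: [-2.66, 2.66], [-1.03, 1.9], [-1.14, 1.46], [-1.82, 2.27], [-1.45, 1.34], [-3.14, 3.14]. Speed limits (rad/s): [2.22, 2.22, 2.79, 3.14, 3.14, 3.14].

INTERFACE

Orientations are given as a unit quaternion [w, x, y, z].
In Python, from bench import env gives the robot as it stands. The module is installed in compiled form; this text tells all that it offers.
- The arm moves only by the shell command python3 -m handwheel 'ROWS'. ROWS is JSON, a list of rows, each an object with "slide": the shift along the tool's x, y, z in mm, a list of three; "angular": the turn, a rotation vector about the tool's x, y, z in degrees, a list of three; "grip": the closure, from -1 (fully open) to 1 (shut). A call has 1 to 10 rows; each row shifts and turns the commanded pose from where the row before left it, along the tool's axes as they then stand; what a row does not reach is not made up. A row lasts 1/12 s, in which the tool goes at most 41.7 mm and 7.16 degrees, less where a joint would pass 70% of its speed; a pose out of reach is approached as far as the arm can. A call is refused whole if a number of a shift passes 41.7 or a number of a turn 7.16, either way. A call with a gripper value outside its range is refused whole. The fingers move at their own pace and stop on an object; the grip force is fixed at half the most. Time passes only in rows, so rows that do not move let the fingers close. It gives the time, the measured TCP pose, the force, the opening and the grip force at its end, in the units of the state.
- env.get_state(): the state, without advancing time (a new reading comes with each control period).
- env.read_camera(name): name is "scene" or "side" or "wrist"; returns a dict with "image" (384x512x3 uint8, red, green, blue), "camera_matrix" (3x3 intrinsics, pixels), "rvec" (rotation vector, rad) and "tvec" (3), from world to camera coordinates, as OpenCV has them; the wrist camera has in their place "mount" (4x4, takes a point from camera to tool coordinates, whose origin is the TCP and whose axes are the flange's). Camera axes: x right, y down, z forward; pixel columns grow to the right and rows downward; lengths in m; the calibration is good to about 2 mm. The wrist camera is an equidistant fisheye: a pixel r from the principal point sees the ray r / f radians off the axis. A picture is of the moment at which its call begins: read the wrist's pose just before it. There is no depth.
- env.job_done(): hands the job in; it is judged then, once.
Trained networks look in a picture, given as the dict that the camera call returned (one of the last four; its "shot" number tells which), for a name from the list of things; names that differ only in an ending like _2 or _b are one class to them, and where a whole thing is asked for, a point or a joint stands for the part that bears it (a point fixed in the world has none). Each returns a list of dicts, best first, with "score" (0 to 1); they miss things now and then, are a little off and sometimes report something else, mostly with a low value. They report only what shows in the picture. A call takes as long as a camera call. They do not tell look-alikes from the thing itself.
- env.find_in(picture, label): "position" ([column, row] in pixels, amid what is visible of it).
- env.cut_out(picture, label): "region" (384x512 bool, what is visible of it) and "position" ([column, row] in pixels, amid what is visible of it).
The state is a dict: "time_s": time; "joint_positions": joint angles; "qd": joint speeds; "effort": joint torques, N m; "tcp_pos": TCP position; "eef_rot": TCP orientation; "force": force on the tool from outside, world axes, zero at the start; "torque": the same for the moment, N m; "opening": finger opening in m; "finger_force": force on a finger pad.
Only numpy, scipy, OpenCV 4.12 (cv2) and the standard library are available. Lean on these libraries where they do the work, as an engineer would, in place of code of your own. Each camera call takes 0.05 s, during which the arm holds its last target. There are 200 camera calls.

TASK

Two used finger splints lie in the handled tray: without touching them with the gripper, tip them out of the tray into the soaking basin and stand the empty tray flat on the worktop again. Then press the cap of the pump bottle beside the basin right down, to dose the disinfectant, and let it spring back up. Leave the other things on the worktop where they are.

Things in the scene. Friction and masses are not known exactly. Their poses are not given: they have to be found in the camera images.
- tray: dark grey plastic tray like a small dustpan, with a walnut handle; loose, about 140 g. Floor 125 mm (x) by 110 mm (y), 4 mm thick, walls 4 mm thick and 28 mm high on three sides; the side at -x is open (the mouth). Origin: centre of the floor's underside; z up, +x towards the handle, which at the start points more or less away from the robot
- tray_grip (a point): middle of the tray's handle: 105 mm along +x from the tray's origin, 34 mm above its underside; axes as the tray's. The handle is a straight bar along x, 24 mm wide (y) and 24 mm high, reaching from 62 to 139 mm from the tray's origin, its underside 22 mm and its top 46 mm above the tray's underside. A plate 40 mm wide and 46 mm high joins it to the tray's back wall
- tray_lip (a point): middle of the open edge of the tray's floor, on its upper face: 62.5 mm along -x from the tray's origin; axes as the tray's
- splint_long: the longer finger splint: a bent aluminium gutter (half tube) 90 mm long (along its x), 30 mm wide, 15 mm high, 3 mm thick, 40 g, lying in the tray open side down. Origin: middle of its underside
- splint_short: the shorter finger splint: as the longer one, but 66 mm long. Origin: middle of its underside
- basin: stainless steel soaking basin, an open square box 200 x 200 mm and 60 mm high with walls and floor 5 mm thick, fixed to the worktop. Origin: centre of its underside; z up
- basin_in (a point): centre of the basin's inner floor, 5 mm above the worktop; axes as the basin's (parallel to its sides)
- bottle: white disinfectant pump bottle, 72 mm across, fixed on an 84 mm square steel foot on the basin's -y side. Its grey collar ends 170 mm above the worktop; the pump cap is above that. Origin: centre of the foot's underside; z up, +y towards the basin
- pump (a joint): how far the pump cap is pressed down, m: 0 = up, 0.014 = right down. A spring pushes it back up: about 4 N to start it, 10 N at the bottom
- pump_top (a point): centre of the flat top of the pump cap, a grey disc 42 mm across and 20 mm thick, 206 mm above the worktop when up. A spout 11 mm thick leaves the cap, its centre line 10 mm below the top, and reaches 88 mm along the bottle's +y, over the basin; axes as the bottle's
- shell: bystander: cream thermoplastic wrist shell, an arch about 190 mm long (x), 88 mm wide and 45 mm high. Origin: middle of its underside
- dynamometer: bystander: blue plastic hand dynamometer lying flat, 220 mm long (x), 85 mm wide, 33 mm high. Origin: on its underside, 98 mm from the handle end
- spatula: bystander: steel spatula with a walnut handle, 200 mm long (x), blade 65 mm wide, 20 mm high. Origin: middle of its length, on the underside
- jar: bystander: closed white jar, 64 mm across, 60 mm high. Origin: centre of its underside
- roll: bystander: grey roll of strapping standing on its end, 76 mm across, 50 mm high. Origin: centre of its underside
- lotion: bystander: closed white bottle without a pump, 60 mm across, 160 mm high. Origin: centre of its underside
Mind the look-alikes: they are no part of the job. Leave any blue or purple look-alike of the bottle alone.

How it is judged:
By the outcome, as a careful person would: the job done as asked, in the order asked, and still so for the second after the job is handed in, with the robot touching nothing.
It also fails if it takes over 70 s, if anything falls off the work surface, if the arm or the gripper's body presses on something with over 40 N, if the wrist force passes 120 N, or if a joint passes its speed limit or range.

## Working session

There is one attempt and no reset: what is moved stays moved. The work goes in short steps, Python scripts to look and compute and a shell command to move; the robot and the scene stay as the last step left them, time stands still between calls to the robot, and variables do not carry over. Pictures are saved under pics/ and viewed, at most 10 in all, crops included, and the job is handed in when it is done.

```bash
mkdir -p pics
cat > h.py <<'E'
import numpy as np, cv2
from scipy.spatial.transform import Rotation as R
from bench import env
def cam(n):
    return env.read_camera(n)
def ray(p,uv):
    K=np.array(p["camera_matrix"]);Rm=cv2.Rodrigues(np.array(p["rvec"],float))[0];t=np.array(p["tvec"]).ravel()
    d=Rm.T@np.linalg.inv(K)@np.array([uv[0],uv[1],1.]);return -Rm.T@t,d
def atz(p,uv,z):
    o,d=ray(p,uv);return o+d*(z-o[2])/d[2]
def proj(p,X):
    return cv2.projectPoints(np.array(X,float).reshape(-1,1,3),np.array(p["rvec"],float),np.array(p["tvec"],float),np.array(p["camera_matrix"]),None)[0].reshape(-1,2)
def save(img,n,s=1):
    cv2.imwrite("pics/"+n+".png",cv2.resize(img[...,::-1],None,fx=s,fy=s,interpolation=cv2.INTER_CUBIC))
def tool():
    s=env.get_state();q=s["eef_rot"];return np.array(s["tcp_pos"]),R.from_quat([q[1],q[2],q[3],q[0]])
E
python3 - <<'E'
from h import *
print(tool()[0],tool()[1].as_matrix().round(3).tolist())
a=cam("scene");b=cam("side")
img=np.hstack([a["image"],b["image"]])
for n,p in(("scene",a),("side",b)):
    save(p["image"],n,1.5)
    print(n,ray(p,(256,192))[0])
    for l in["tray","tray_grip","tray_lip","splint_long","splint_short","basin","basin_in","bottle","pump_top","lotion"]:
        print(l,[(np.round(d["position"]).tolist(),round(d["score"],2),atz(p,d["position"],0.0)[:2].round(3).tolist()) for d in env.find_in(p,l)][:4])
E
```

```text
[0.15893464 0.49994396 0.23068883] [[-0.953, 0.303, -0.0], [0.303, 0.953, -0.001], [0.0, -0.001, -1.0]]
scene [ 1.05491783 -0.42227678  1.1929456 ]
tray [([289.0, 176.0], 0.87, [0.505, 0.218]), ([193.0, 333.0], 0.5, [0.687, -0.342])]
tray_grip [([194.0, 334.0], 0.32, [0.692, -0.342])]
tray_lip [([288.0, 174.0], 0.73, [0.496, 0.223])]
splint_long [([283.0, 163.0], 0.49, [0.45, 0.243]), ([288.0, 177.0], 0.4, [0.504, 0.213])]
splint_short [([275.0, 169.0], 0.57, [0.45, 0.206])]
basin [([201.0, 233.0], 0.84, [0.467, -0.132])]
basin_in []
bottle [([236.0, 134.0], 0.82, [0.24, 0.213]), ([164.0, 269.0], 0.78, [0.484, -0.287]), ([96.0, 240.0], 0.56, [0.26, -0.383])]
pump_top [([162.0, 244.0], 0.9, [0.413, -0.242]), ([88.0, 219.0], 0.74, [0.178, -0.36]), ([234.0, 109.0], 0.47, [0.144, 0.289])]
lotion [([193.0, 332.0], 0.92, [0.685, -0.341])]
side [0.4776373  0.80571312 1.00694582]
tray [([266.0, 281.0], 0.85, [0.505, 0.202])]
tray_grip [([268.0, 283.0], 0.69, [0.499, 0.206])]
tray_lip [([268.0, 277.0], 0.56, [0.502, 0.187]), ([164.0, 355.0], 0.23, [0.736, 0.434])]
splint_long [([280.0, 292.0], 0.69, [0.464, 0.23]), ([202.0, 197.0], 0.66, [0.743, -0.095])]
splint_short [([286.0, 277.0], 0.7, [0.449, 0.18])]
basin [([284.0, 190.0], 0.87, [0.474, -0.157]), ([267.0, 281.0], 0.62, [0.501, 0.201])]
basin_in [([284.0, 191.0], 0.8, [0.475, -0.15])]
bottle [([277.0, 140.0], 0.9, [0.517, -0.419]), ([350.0, 266.0], 0.78, [0.269, 0.125]), ([331.0, 127.0], 0.63, [0.308, -0.52])]
pump_top [([361.0, 238.0], 0.88, [0.228, 0.019]), ([272.0, 116.0], 0.75, [0.545, -0.567]), ([341.0, 107.0], 0.61, [0.264, -0.663]), ([224.0, 134.0], 0.53, [0.722, -0.434])]
lotion [([285.0, 192.0], 0.73, [0.472, -0.15]), ([224.0, 133.0], 0.68, [0.725, -0.44]), ([270.0, 281.0], 0.43, [0.495, 0.2])]
```

View pics/scene.png

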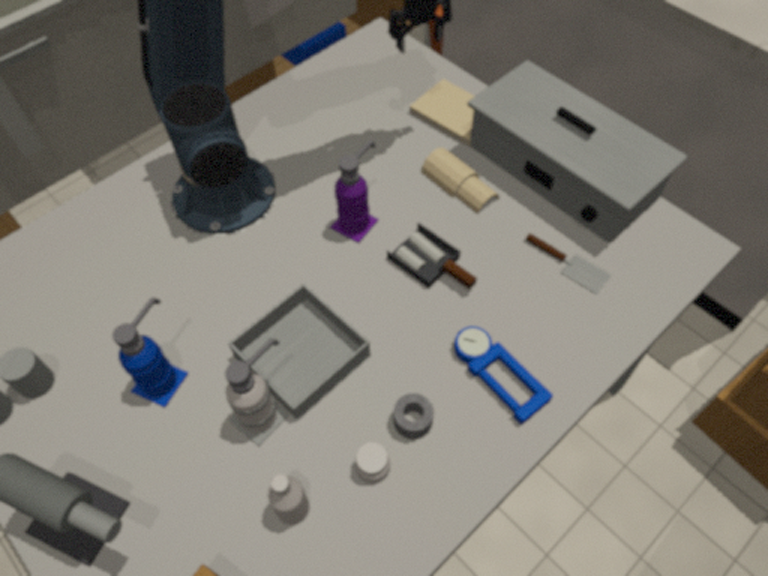

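View pics/side.png

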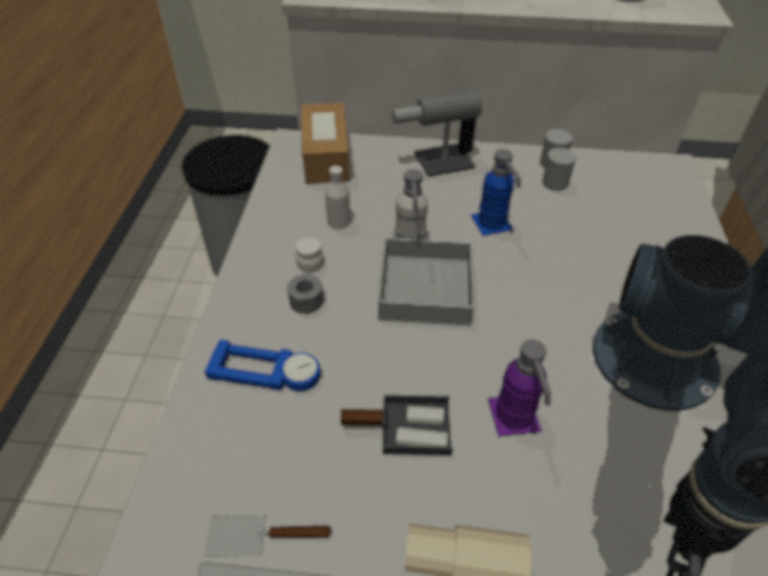

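The scene view shows one tray, at about (425,255) in the 1.5x picture, with two splints in it and its handle at (460,272). The basin is at (300,350). The bottles are white at (245,395), blue at (150,370) and purple at (352,205), plus the pumpless lotion at (287,497). In the side view the tray is at (418,425), the basin at (427,282) and the white bottle at (410,205).

- **Could be taken for the bottle:** blue, purple and lotion. I choose the white one with the spout over the basin.
- **Could be taken for the tray:** the spatula, scene (570,265), and the basin. I choose the dark one with the splints.

Next I fit the poses and check the choice in one close crop.

```bash
cat > fit.py <<'E'
from h import *
from scipy.optimize import minimize
def box(x0,x1,y0,y1,z0,z1): return np.array([[x,y,z] for x in(x0,x1) for y in(y0,y1) for z in(z0,z1)])
TR=[box(-.0625,.0625,-.055,.055,0,.004),box(-.0625,.0625,-.055,-.051,0,.028),box(-.0625,.0625,.051,.055,0,.028),box(.0585,.0625,-.055,.055,0,.028),box(.062,.139,-.012,.012,.022,.046),box(.0585,.0635,-.02,.02,0,.046)]
BA=[box(-.1,.1,-.1,.1,0,.005),box(-.1,.1,-.1,-.095,0,.06),box(-.1,.1,.095,.1,0,.06),box(-.1,-.095,-.1,.1,0,.06),box(.095,.1,-.1,.1,0,.06)]
def ras(p,M,v,s=2):
    m=np.zeros((384*s,512*s),np.uint8);c,sn=np.cos(v[2]),np.sin(v[2])
    for b in M:
        X=b@np.array([[c,-sn,0],[sn,c,0],[0,0,1]]).T+[v[0],v[1],0]
        cv2.fillConvexPoly(m,cv2.convexHull((proj(p,X)*s*16).astype(np.int32)),1,shift=4)
    return m>0
def fit(ps,masks,M,v0):
    ms=[cv2.resize(m.astype(np.uint8),None,fx=2,fy=2)>0 for m in masks]
    def f(v): return sum(1-(r&m).sum()/(r|m).sum() for r,m in((ras(p,M,v),m) for p,m in zip(ps,ms)))
    return min((minimize(f,v0,method="Nelder-Mead",options=dict(initial_simplex=[v0]+[list(np.array(v0)+d) for d in([.03*k,0,0],[0,.03*k,0],[0,0,.2*k])])) for k in(1,-1,.5)),key=lambda r:r.fun)
def union(p,labels,near,rad=80):
    m=np.zeros((384,512),bool)
    for l in labels:
        for d in env.cut_out(p,l):
            if np.hypot(*(np.array(d["position"])-near))<rad: m|=d["region"];break
    return m
E
python3 - <<'E'
from fit import *
a=cam("scene");b=cam("side");ps=[a,b]
for nm,M,L,nr,v0 in(("tray",TR,["tray","splint_long","splint_short"],[(287,172),(270,280)],[.47,.2,0]),("basin",BA,["basin"],[(200,233),(284,190)],[.47,-.14,0])):
    ms=[union(p,L,np.array(n),25) for p,n in zip(ps,nr)]
    r=fit(ps,ms,M,v0);print(nm,r.x.round(4),r.fun,[m.sum() for m in ms])
    for p,m in zip(ps,ms): 
        rr=ras(p,M,r.x,1);c,_=cv2.findContours(rr.astype(np.uint8),0,1);p.setdefault("ann",p["image"].copy());cv2.drawContours(p["ann"],c,-1,(255,0,0),1)
# pump top triangulation by cut_out centroid
uv=[]
for p,n in((a,(162,244)),(b,(272,116))):
    d=[d for d in env.find_in(p,"pump_top") if np.hypot(*(np.array(d["position"])-n))<15]
    uv.append(d[0]["position"]);print(atz(p,uv[-1],.196)[:2].round(4))
save(np.hstack([a["ann"][120:320,130:330],b["ann"][100:300,180:380]]),"crop",2)
E
```

```text
tray [0.4718 0.2109 0.0902] 0.32500153037577284 [np.int64(1051), np.int64(2149)]
basin [ 0.4766 -0.141   0.0432] 0.10892814902071346 [np.int64(4615), np.int64(3455)]
[ 0.5117 -0.2695]
[ 0.5178 -0.2749]
```

View pics/crop.png

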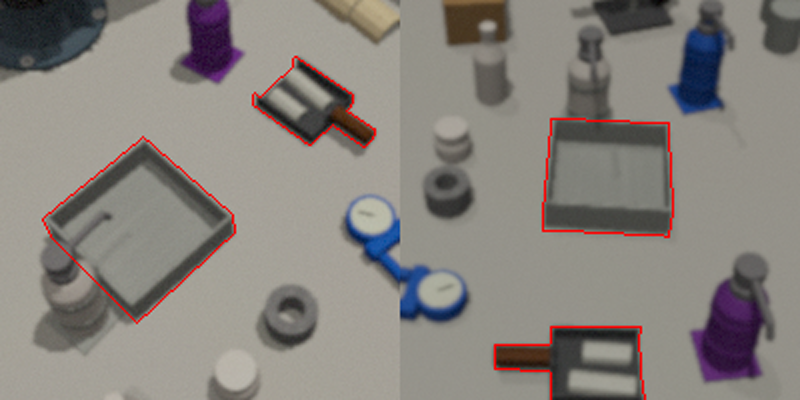

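The crop confirms it: the fitted outlines sit on the tray (left half, handle at (355,125)) and on the basin. The white bottle stands at the basin's -y wall (left (75,285), right (588,75)), with its spout over the basin. I'll turn the gripper and go above the handle.

```bash
python3 -m handwheel '[{"slide":[0,0,0],"angular":[0,0,-5.7],"grip":-1},{"slide":[0,0,0],"angular":[0,0,-5.7],"grip":-1},{"slide":[0,0,0],"angular":[0,0,-5.7],"grip":-1},{"slide":[0,0,0],"angular":[0,0,-5.7],"grip":-1},{"slide":[-28,-24,0],"angular":[0,0,0],"grip":-1},{"slide":[-28,-24,0],"angular":[0,0,0],"grip":-1},{"slide":[-28,-24,0],"angular":[0,0,0],"grip":-1},{"slide":[-28,-24,0],"angular":[0,0,0],"grip":-1},{"slide":[-28,-24,0],"angular":[0,0,0],"grip":-1},{"slide":[-28,-24,0],"angular":[0,0,0],"grip":-1}]'
python3 -m handwheel '[{"slide":[-28,-24,0],"angular":[0,0,0],"grip":-1},{"slide":[-28,-24,0],"angular":[0,0,0],"grip":-1},{"slide":[-28,-24,0],"angular":[0,0,0],"grip":-1},{"slide":[-28,-24,0],"angular":[0,0,0],"grip":-1},{"slide":[-28,-24,0],"angular":[0,0,0],"grip":-1},{"slide":[-28,-24,0],"angular":[0,0,0],"grip":-1},{"slide":[0,0,0],"angular":[0,0,0],"grip":-1},{"slide":[0,0,0],"angular":[0,0,0],"grip":-1}]'
cat >> h.py <<'E'
def wproj(w,X,pos,Rt):
    M=np.array(w["mount"]);K=np.array(w["camera_matrix"])
    T=Rt.inv().apply(np.atleast_2d(X)-pos)
    C=(T-M[:3,3])@M[:3,:3]
    th=np.arctan2(np.hypot(C[:,0],C[:,1]),C[:,2]);ph=np.arctan2(C[:,1],C[:,0])
    return np.c_[K[0,2]+K[0,0]*th*np.cos(ph),K[1,2]+K[1,1]*th*np.sin(ph)]
def to(P,yaw=None):
    p,r=tool();print("pos",p.round(4),"yaw y-axis",np.degrees(np.arctan2(r.as_matrix()[1,1],r.as_matrix()[0,1])).round(2),"zdir",r.as_matrix()[:,2].round(3),"slide mm",(r.inv().apply(np.array(P)-p)*1000).round(1))
E
python3 - <<'E'
from fit import *
to([.5614,.219,.2]);pos,Rt=tool();w=cam("wrist")
v=[.4718,.2109,.0902];c,s=np.cos(v[2]),np.sin(v[2]);im=w["image"].copy()
for b in TR[:1]+TR[4:5]:
    X=b@np.array([[c,-s,0],[s,c,0],[0,0,1]]).T+[v[0],v[1],0]
    for q in wproj(w,X,pos,Rt): cv2.circle(im,tuple(int(round(t)) for t in q),2,(255,0,0),-1)
save(im,"wrist1",1.5)
E
```

```text
time_s: 2.53
tcp_pos: [0.3405, 0.3708, 0.2315]
eef_rot: [0.0, -0.045, 0.999, 0.0]
force: [0.5, 0.6, 0.1]
opening: 0.0854
finger_force: 0.0
time_s: 3.2
tcp_pos: [0.5208, 0.2423, 0.2307]
eef_rot: [-0.0, -0.043, 0.999, -0.0]
force: [-0.6, -0.3, -0.4]
opening: 0.0854
finger_force: 0.0
pos [0.5208 0.2423 0.2307] yaw y-axis 94.98 zdir [-0.001 -0.    -1.   ] slide mm [-38.4 -26.8  30.7]
```

View pics/wrist1.png

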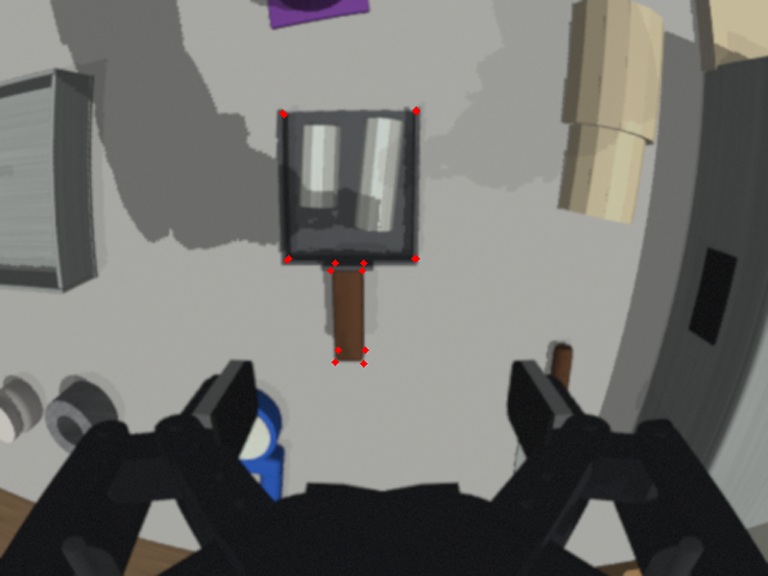

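The wrist view shows the projected tray corners landing on the real tray and handle (handle at (348,310), splints at (320,165) and (380,175)), so the pose holds. Going down to the handle.

```bash
python3 -m handwheel '[{"slide":[-19,-13.5,0],"angular":[0,0,0],"grip":-1},{"slide":[-19.5,-13.5,0],"angular":[0,0,0],"grip":-1},{"slide":[0,0,30],"angular":[0,0,0],"grip":-1},{"slide":[0,0,30],"angular":[0,0,0],"grip":-1},{"slide":[0,0,30],"angular":[0,0,0],"grip":-1},{"slide":[0,0,30],"angular":[0,0,0],"grip":-1},{"slide":[0,0,30],"angular":[0,0,0],"grip":-1},{"slide":[0,0,30],"angular":[0,0,0],"grip":-1},{"slide":[0,0,0],"angular":[0,0,0],"grip":-1},{"slide":[0,0,0],"angular":[0,0,0],"grip":-1}]'
python3 -c "
from h import *
to([.5614,.219,.016])"
```

```text
time_s: 4.08
tcp_pos: [0.5585, 0.2208, 0.0508]
eef_rot: [-0.002, -0.046, 0.999, -0.0]
force: [0.4, 0.4, 0.5]
opening: 0.0854
finger_force: 0.0
pos [0.5585 0.2208 0.0508] yaw y-axis 95.26 zdir [-0.003 -0.001 -1.   ] slide mm [-2.8 -2.1 34.8]
```

```bash
python3 -m handwheel '[{"slide":[-2,-2,12],"angular":[0,0,0],"grip":-1},{"slide":[0,0,12],"angular":[0,0,0],"grip":-1},{"slide":[0,0,10],"angular":[0,0,0],"grip":-1},{"slide":[0,0,0],"angular":[0,0,0],"grip":-1},{"slide":[0,0,0],"angular":[0,0,0],"grip":1},{"slide":[0,0,0],"angular":[0,0,0],"grip":1},{"slide":[0,0,0],"angular":[0,0,0],"grip":1},{"slide":[0,0,0],"angular":[0,0,0],"grip":1},{"slide":[0,0,0],"angular":[0,0,0],"grip":1},{"slide":[0,0,0],"angular":[0,0,0],"grip":1}]'
python3 -m handwheel '[{"slide":[0,0,0],"angular":[0,0,0],"grip":1},{"slide":[0,0,0],"angular":[0,0,0],"grip":1},{"slide":[0,0,0],"angular":[0,0,0],"grip":1},{"slide":[0,0,0],"angular":[0,0,0],"grip":1},{"slide":[0,0,0],"angular":[0,0,0],"grip":1},{"slide":[0,0,0],"angular":[0,0,0],"grip":1}]'
```

```text
time_s: 4.92
tcp_pos: [0.5628, 0.2186, 0.0179]
eef_rot: [0.0, -0.045, 0.999, 0.0]
force: [-0.6, 1.2, 4.5]
opening: 0.0235
finger_force: 59.9
time_s: 5.42
tcp_pos: [0.5628, 0.2186, 0.0179]
eef_rot: [0.0, -0.045, 0.999, 0.0]
force: [-0.9, -0.7, 6.3]
opening: 0.0231
finger_force: 59.8
```

```bash
python3 -m handwheel '[{"slide":[0,0,-5],"angular":[0,0,0],"grip":1},{"slide":[0,0,-10],"angular":[0,0,0],"grip":1},{"slide":[0,0,-15],"angular":[0,3,0],"grip":1},{"slide":[0,0,-20],"angular":[0,3,0],"grip":1},{"slide":[0,0,-20],"angular":[0,0,0],"grip":1},{"slide":[0,0,-20],"angular":[0,0,0],"grip":1},{"slide":[0,0,-20],"angular":[0,0,0],"grip":1},{"slide":[0,0,-20],"angular":[0,0,0],"grip":1},{"slide":[0,0,-10],"angular":[0,0,0],"grip":1},{"slide":[0,0,0],"angular":[0,0,0],"grip":1}]'
python3 - <<'E'
from h import *
to([.56,-.09,.16]);w=cam("wrist");b=cam("side")
save(np.hstack([w["image"],b["image"]]),"lift",.78)
E
```

```text
time_s: 6.25
tcp_pos: [0.5742, 0.2197, 0.1594]
eef_rot: [-0.05, -0.045, 0.998, -0.002]
force: [0.9, -0.3, -3.0]
opening: 0.0228
finger_force: 59.2
pos [0.5742 0.2197 0.1594] yaw y-axis 95.16 zdir [-0.1   -0.008 -0.995] slide mm [  41.9 -307.2    3.3]
```

View pics/lift.png

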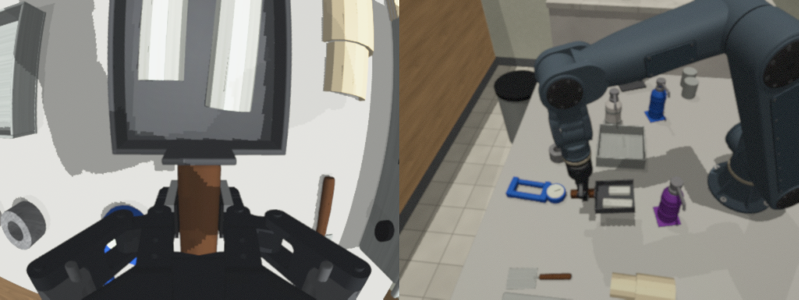

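The tray is held level with both splints well inside (wrist half (160,40) and (230,50)). Carrying it over the basin.

```bash
python3 -m handwheel '[{"slide":[-1,-10,0],"angular":[0,0,0],"grip":1},{"slide":[-1,-20,0],"angular":[0,0,0],"grip":1},{"slide":[-1.5,-30,0],"angular":[0,0,0],"grip":1},{"slide":[-1.5,-30,0],"angular":[0,0,0],"grip":1},{"slide":[-1.5,-30,0],"angular":[0,0,0],"grip":1},{"slide":[-1.5,-30,0],"angular":[0,0,0],"grip":1},{"slide":[-1.5,-30,0],"angular":[0,0,0],"grip":1},{"slide":[-1.5,-30,0],"angular":[0,0,0],"grip":1},{"slide":[-1.5,-30,0],"angular":[0,0,0],"grip":1},{"slide":[-1.5,-30,0],"angular":[0,0,0],"grip":1}]'
python3 -m handwheel '[{"slide":[-1.5,-30,0],"angular":[0,0,0.7],"grip":1},{"slide":[-1,-20,0],"angular":[0,0,1],"grip":1},{"slide":[0,-10,0],"angular":[0,0,1],"grip":1},{"slide":[0,0,0],"angular":[0,0,0],"grip":1},{"slide":[0,0,0],"angular":[0,0,0],"grip":1}]'
python3 - <<'E'
from h import *
to([.62,-.107,.16])
p,r=tool()
w=cam("wrist")
print({l:[(np.round(d["position"]).tolist(),round(d["score"],2)) for d in env.find_in(w,l)][:3] for l in("tray","splint_long","splint_short")})
E
```

```text
time_s: 7.18
tcp_pos: [0.6102, -0.0504, 0.1539]
eef_rot: [-0.053, -0.045, 0.998, -0.002]
force: [0.3, 0.3, -2.2]
opening: 0.0231
finger_force: 59.1
time_s: 7.6
tcp_pos: [0.6178, -0.108, 0.1543]
eef_rot: [-0.053, -0.021, 0.998, -0.003]
force: [-0.2, 0.1, -2.6]
opening: 0.0229
finger_force: 59.2
pos [ 0.6178 -0.108   0.1543] yaw y-axis 92.43 zdir [-0.106 -0.009 -0.994] slide mm [-1.7  0.8 -6. ]
{'tray': [([248.0, 145.0], 0.74)], 'splint_long': [([302.0, 70.0], 0.73)], 'splint_short': [([208.0, 52.0], 0.64)]}
```

```bash
python3 -m handwheel '[{"slide":[0,0,0],"angular":[0,-3.5,0],"grip":1},{"slide":[0,0,0],"angular":[0,-3.5,0],"grip":1},{"slide":[0,0,0],"angular":[0,-3.5,0],"grip":1},{"slide":[0,0,0],"angular":[0,-3.5,0],"grip":1},{"slide":[0,0,0],"angular":[0,-3.5,0],"grip":1},{"slide":[0,0,0],"angular":[0,-3.5,0],"grip":1},{"slide":[0,0,0],"angular":[0,-3.5,0],"grip":1},{"slide":[0,0,0],"angular":[0,-3.5,0],"grip":1},{"slide":[0,0,0],"angular":[0,-3.5,0],"grip":1},{"slide":[0,0,0],"angular":[0,-3.5,0],"grip":1}]'
python3 - <<'E'
from h import *
to([.62,-.107,.15])
a=cam("scene");b=cam("side");w=cam("wrist")
save(np.hstack([w["image"][:300,100:400],a["image"][80:380,100:400],b["image"][60:360,150:450]]),"tilt30",.88)
E
```

```text
time_s: 8.63
tcp_pos: [0.618, -0.1066, 0.1556]
eef_rot: [0.252, -0.022, 0.967, 0.003]
force: [0.2, -0.4, -2.6]
opening: 0.023
finger_force: 59.2
pos [ 0.618  -0.1066  0.1556] yaw y-axis 92.59 zdir [ 0.487  0.018 -0.873] slide mm [ 1.  -0.5  5.9]
```

View pics/tilt30.png

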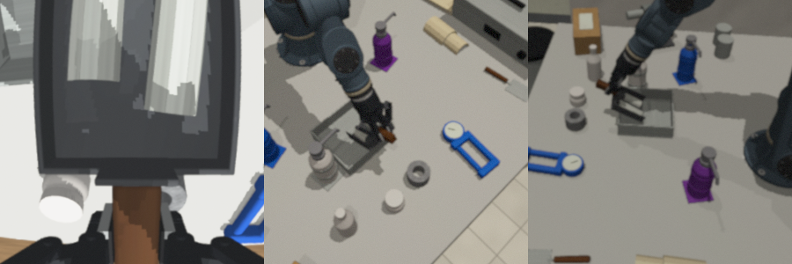

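At 29° the lip is over the basin and both splints still lie in the tray (left part (95,40) and (180,60)). Steepening.

```bash
python3 -m handwheel '[{"slide":[0,0,-8],"angular":[0,-4,0],"grip":1},{"slide":[0,0,-8],"angular":[0,-4,0],"grip":1},{"slide":[0,0,-8],"angular":[0,-4,0],"grip":1},{"slide":[0,0,-7],"angular":[0,-4,0],"grip":1},{"slide":[2,0,-10],"angular":[0,-4,0],"grip":1},{"slide":[2,0,-10],"angular":[0,-4,0],"grip":1},{"slide":[2,0,-10],"angular":[0,-4,0],"grip":1},{"slide":[2,0,-10],"angular":[0,-4,0],"grip":1},{"slide":[2,0,-10],"angular":[0,-4,0],"grip":1},{"slide":[0,0,0],"angular":[0,0,0],"grip":1}]'
python3 -m handwheel '[{"slide":[0,0,0],"angular":[0,0,0],"grip":1},{"slide":[0,0,0],"angular":[0,0,0],"grip":1},{"slide":[0,0,0],"angular":[0,0,0],"grip":1},{"slide":[0,0,0],"angular":[0,0,0],"grip":1}]'
python3 - <<'E'
from h import *
to([.55,-.107,.20])
a=cam("scene");b=cam("side");w=cam("wrist")
save(np.hstack([w["image"][:300,100:400],a["image"][180:330,140:290].repeat(2,0).repeat(2,1),b["image"][100:250,200:350].repeat(2,0).repeat(2,1)]),"tilt65",.88)
E
```

```text
time_s: 9.62
tcp_pos: [0.5657, -0.1167, 0.2153]
eef_rot: [0.532, -0.022, 0.846, 0.011]
force: [0.9, -0.6, -2.4]
opening: 0.023
finger_force: 59.6
time_s: 9.95
tcp_pos: [0.5634, -0.1149, 0.2127]
eef_rot: [0.53, -0.021, 0.848, 0.012]
force: [0.7, 1.2, -2.4]
opening: 0.023
finger_force: 59.6
pos [ 0.5634 -0.1149  0.2127] yaw y-axis 92.81 zdir [ 0.898  0.043 -0.439] slide mm [17.1  8.6 -6.1]
```

View pics/tilt65.png

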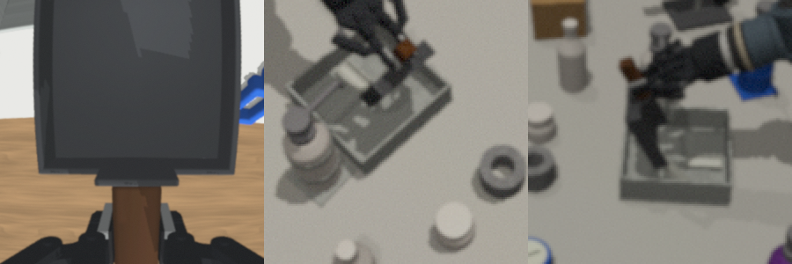

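The tray is empty in the wrist part, and a splint shows in the basin (side part (710,160)). I'll lift straight up and level the tray.

```bash
python3 -m handwheel '[{"slide":[-9,0,-4],"angular":[0,0,0],"grip":1},{"slide":[-18,0,-9],"angular":[0,0,0],"grip":1},{"slide":[-18,0,-9],"angular":[0,0,0],"grip":1},{"slide":[-18,0,-9],"angular":[0,0,0],"grip":1},{"slide":[-18,0,-9],"angular":[0,0,0],"grip":1},{"slide":[0,0,0],"angular":[0,6,0],"grip":1},{"slide":[0,0,0],"angular":[0,7,0],"grip":1},{"slide":[0,0,0],"angular":[0,7,0],"grip":1},{"slide":[0,0,0],"angular":[0,7,0],"grip":1},{"slide":[0,0,0],"angular":[0,7,0],"grip":1}]'
python3 -m handwheel '[{"slide":[0,5,0],"angular":[0,7,0],"grip":1},{"slide":[0,10,0],"angular":[0,7,0],"grip":1},{"slide":[0,15,0],"angular":[0,7,0],"grip":1},{"slide":[0,20,0],"angular":[0,7,0],"grip":1},{"slide":[0,30,0],"angular":[0,0,0],"grip":1},{"slide":[0,35,0],"angular":[0,0,0],"grip":1},{"slide":[0,35,0],"angular":[0,0,0],"grip":1},{"slide":[0,35,0],"angular":[0,0,0],"grip":1},{"slide":[0,0,0],"angular":[0,0,0],"grip":1},{"slide":[0,0,0],"angular":[0,0,0],"grip":1}]'
python3 - <<'E'
from h import *
to([.5628,.2186,.06]);p,r=tool();T=R.from_matrix([[-np.cos(.089),-np.sin(.089),0],[-np.sin(.089),np.cos(.089),0],[0,0,-1]])
T=R.from_matrix(np.c_[[-np.cos(.089),-np.sin(.089),0],[-np.sin(.089),np.cos(.089),0],[0,0,-1]])
print("turn",np.degrees((r.inv()*T).as_rotvec()).round(2))
a=cam("scene");b=cam("side")
for p in(a,b):
  print({l:[(np.round(d["position"]).tolist(),round(d["score"],2),atz(p,d["position"],.015)[:2].round(3).tolist()) for d in env.find_in(p,l)][:3] for l in("splint_long","splint_short")})
save(np.hstack([a["image"][180:330,130:280].repeat(2,0).repeat(2,1),b["image"][100:250,200:350].repeat(2,0).repeat(2,1)]),"basin2",1.3)
E
```

```text
time_s: 10.93
tcp_pos: [0.5643, -0.116, 0.3028]
eef_rot: [0.304, -0.023, 0.952, 0.006]
force: [1.1, -1.4, -1.9]
opening: 0.0228
finger_force: 59.5
time_s: 11.77
tcp_pos: [0.5569, 0.0705, 0.3012]
eef_rot: [0.067, -0.025, 0.997, 0.001]
force: [0.4, -0.8, -1.6]
opening: 0.023
finger_force: 59.7
pos [0.5569 0.0705 0.3012] yaw y-axis 92.87 zdir [ 0.133  0.006 -0.991] slide mm [ 18.9 147.9 240.7]
turn [-0.2   7.65 -2.22]
{'splint_long': [([243.0, 145.0], 0.63, [0.305, 0.19]), ([223.0, 230.0], 0.52, [0.511, -0.08])], 'splint_short': [([194.0, 222.0], 0.71, [0.429, -0.126])]}
{'splint_long': [([276.0, 142.0], 0.63, [0.52, -0.39]), ([276.0, 200.0], 0.5, [0.499, -0.092])], 'splint_short': [([164.0, 356.0], 0.23, [0.732, 0.442])]}
```

View pics/basin2.png

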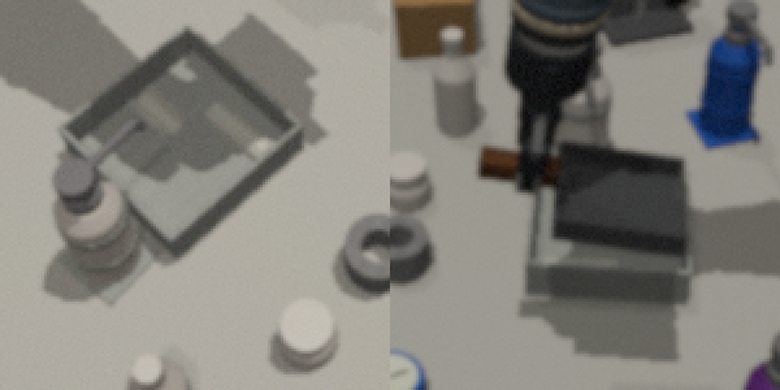

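Both splints lie flat in the basin: left half (155,115) and (235,130). Bringing the tray back to its place.

```bash
python3 -m handwheel '[{"slide":[0,10,0],"angular":[0,7,-2],"grip":1},{"slide":[-4,22,0],"angular":[0,0.6,0],"grip":1},{"slide":[-4,30,0],"angular":[0,0,0],"grip":1},{"slide":[-4,30,0],"angular":[0,0,0],"grip":1},{"slide":[-4,30,0],"angular":[0,0,0],"grip":1},{"slide":[-3,20,10],"angular":[0,0,0],"grip":1},{"slide":[0,5,20],"angular":[0,0,0],"grip":1},{"slide":[0,0,30],"angular":[0,0,0],"grip":1},{"slide":[0,0,30],"angular":[0,0,0],"grip":1},{"slide":[0,0,30],"angular":[0,0,0],"grip":1}]'
python3 -m handwheel '[{"slide":[0,0,30],"angular":[0,0,0],"grip":1},{"slide":[0,0,25],"angular":[0,0,0],"grip":1},{"slide":[0,0,10],"angular":[0,0,0],"grip":1},{"slide":[0,0,0],"angular":[0,0,0],"grip":1},{"slide":[0,0,0],"angular":[0,0,0],"grip":1}]'
python3 - <<'E'
from fit import *
to([.5628,.2186,.019]);pos,Rt=tool();w=cam("wrist")
im=w["image"].copy()
# tray in tool frame as at grasp: TCP at tray (.0905,0,.018), tool x=-tray x, z=-tray z
for b in TR[:1]+TR[4:5]:
    X=(b-[.0905,0,.018])*[-1,1,-1]
    for q in wproj(w,pos+Rt.apply(X),pos,Rt): cv2.circle(im,tuple(int(round(t)) for t in q),2,(255,0,0),-1)
save(im[:,100:440],"place",1.5)
E
```

```text
time_s: 12.9
tcp_pos: [0.5653, 0.2156, 0.18]
eef_rot: [0.002, -0.04, 0.999, -0.001]
force: [0.9, -0.6, -1.2]
opening: 0.023
finger_force: 59.7
time_s: 13.32
tcp_pos: [0.5656, 0.2156, 0.1168]
eef_rot: [0.002, -0.04, 0.999, -0.002]
force: [-0.7, -0.6, -0.8]
opening: 0.0234
finger_force: 59.5
pos [0.5656 0.2156 0.1168] yaw y-axis 94.57 zdir [ 0.004 -0.003 -1.   ] slide mm [ 2.9  3.5 97.8]
```

View pics/place.png

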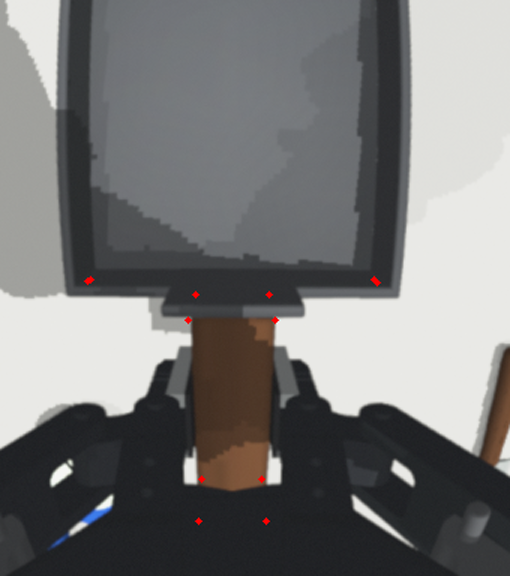

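The tray is empty and square in the grip, with the model points near its back corners (90,280) and (377,280). Lowering.

```bash
python3 -m handwheel '[{"slide":[1,1,20],"angular":[0,0,0],"grip":1},{"slide":[1,1,25],"angular":[0,0,0],"grip":1},{"slide":[0,0,20],"angular":[0,0,0],"grip":1},{"slide":[0,0,14],"angular":[0,0,0],"grip":1},{"slide":[0,0,8],"angular":[0,0,0],"grip":1},{"slide":[0,0,4],"angular":[0,0,0],"grip":1},{"slide":[0,0,0],"angular":[0,0,0],"grip":1},{"slide":[0,0,0],"angular":[0,0,0],"grip":1}]'
python3 -m handwheel '[{"slide":[0,0,2],"angular":[0,0,0],"grip":1},{"slide":[0,0,2],"angular":[0,0,0],"grip":1},{"slide":[0,0,2],"angular":[0,0,0],"grip":1},{"slide":[0,0,0],"angular":[0,0,0],"grip":1},{"slide":[0,0,0],"angular":[0,0,0],"grip":1}]'
```

```text
time_s: 14.03
tcp_pos: [0.5642, 0.2179, 0.0264]
eef_rot: [0.003, -0.04, 0.999, -0.001]
force: [0.3, -0.2, -1.5]
opening: 0.0234
finger_force: 59.7
time_s: 14.45
tcp_pos: [0.5633, 0.2176, 0.0191]
eef_rot: [0.002, -0.04, 0.999, -0.002]
force: [-1.1, -0.4, -2.3]
opening: 0.0232
finger_force: 59.7
```

```bash
python3 -m handwheel '[{"slide":[0,0,1],"angular":[0,0,0],"grip":1},{"slide":[0,0,1],"angular":[0,0,0],"grip":1},{"slide":[0,0,0],"angular":[0,0,0],"grip":1},{"slide":[0,0,0],"angular":[0,0,0],"grip":1}]'
```

```text
time_s: 14.78
tcp_pos: [0.5636, 0.2176, 0.018]
eef_rot: [0.002, -0.04, 0.999, -0.001]
force: [-1.8, -2.8, 7.4]
opening: 0.0231
finger_force: 60.8
```

Contact at 7 N. Releasing and rising.

```bash
python3 -m handwheel '[{"slide":[0,0,0],"angular":[0,0,0],"grip":-1},{"slide":[0,0,0],"angular":[0,0,0],"grip":-1},{"slide":[0,0,0],"angular":[0,0,0],"grip":-1},{"slide":[0,0,0],"angular":[0,0,0],"grip":-1},{"slide":[0,0,0],"angular":[0,0,0],"grip":-1},{"slide":[0,0,0],"angular":[0,0,0],"grip":-1},{"slide":[0,0,0],"angular":[0,0,0],"grip":-1},{"slide":[0,0,0],"angular":[0,0,0],"grip":-1},{"slide":[0,0,0],"angular":[0,0,0],"grip":-1},{"slide":[0,0,-5],"angular":[0,0,0],"grip":-1}]'
python3 -m handwheel '[{"slide":[0,0,-10],"angular":[0,0,0],"grip":-1},{"slide":[0,0,-25],"angular":[0,0,0],"grip":-1},{"slide":[0,0,-35],"angular":[0,0,0],"grip":-1},{"slide":[0,0,-40],"angular":[0,0,0],"grip":-1},{"slide":[0,0,-40],"angular":[0,0,0],"grip":-1},{"slide":[0,0,-40],"angular":[0,0,0],"grip":-1},{"slide":[0,0,-40],"angular":[0,0,0],"grip":-1},{"slide":[0,0,-40],"angular":[0,0,0],"grip":-1},{"slide":[0,0,-20],"angular":[0,0,0],"grip":-1},{"slide":[0,0,0],"angular":[0,0,0],"grip":-1}]'
python3 - <<'E'
from fit import *
p,r=tool();to([.514,-.271,.33])
w=cam("wrist")
im=w["image"].copy();v=[.4718,.2109,.085];c,s=np.cos(v[2]),np.sin(v[2])
for b in TR[:1]+TR[4:5]:
    X=b@np.array([[c,-s,0],[s,c,0],[0,0,1]]).T+[v[0],v[1],0]
    for q in wproj(w,X,p,r): cv2.circle(im,tuple(int(round(t)) for t in q),1,(255,0,0),-1)
ps=[cam("scene"),cam("side")]
b=ps[1];save(np.hstack([im[:300,:384],b["image"][60:360,128:512]]),"placed",1)
# bottle: pump cap masks
for p,n in zip(ps,((162,244),(272,116))):
    for l in("pump_top","bottle"):
        d=[d for d in env.cut_out(p,l) if np.hypot(*(np.array(d["position"])-n))<40]
        if d:
            ys,xs=np.nonzero(d[0]["region"]);print(l,d[0]["position"],len(xs),xs.min(),xs.max(),ys.min(),ys.max(),atz(p,d[0]["position"],.196)[:2].round(4))
E
```

```text
time_s: 15.62
tcp_pos: [0.5627, 0.2174, 0.0215]
eef_rot: [0.001, -0.04, 0.999, -0.002]
force: [-0.6, -0.1, -0.4]
opening: 0.0853
finger_force: 0.0
time_s: 16.45
tcp_pos: [0.5635, 0.219, 0.3188]
eef_rot: [0.006, -0.04, 0.999, -0.0]
force: [0.1, -0.2, -0.6]
opening: 0.0853
finger_force: 0.0
pos [0.5635 0.219  0.3188] yaw y-axis 94.63 zdir [ 0.012  0.    -1.   ] slide mm [  88.7 -484.4  -11.9]
pump_top [159.7, 242.1] 351 151 185 226 258 [ 0.5091 -0.273 ]
bottle [165.1, 266.8] 1515 151 191 225 295 [ 0.5737 -0.304 ]
pump_top [273.9, 118.5] 129 270 281 113 139 [ 0.5256 -0.2881]
bottle [276.3, 138.2] 833 262 285 112 159 [ 0.511  -0.1882]
```

View pics/placed.png

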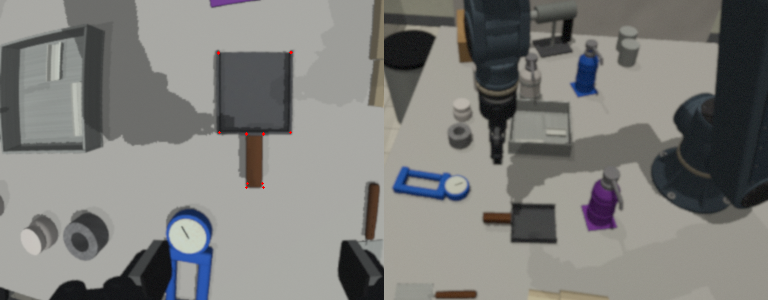

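The tray stands flat where it was, on the model dots, and empty. Both splints lie in the basin (wrist half (57,62) and (77,108)). Now I fit the pump cap with its spout in both views.

```bash
cat > pump.py <<'E'
from fit import *
t=np.linspace(0,2*np.pi,24)
disc=lambda r,z0,z1:np.array([[r*np.cos(a),r*np.sin(a),z] for a in t for z in(z0,z1)])
PU=[disc(.021,.186,.206),box(-.0055,.0055,0,.088,.1905,.2015)]
E
python3 - <<'E'
from pump import *
ps=[cam("scene"),cam("side")];ms=[]
for p,n in zip(ps,((162,244),(272,116))):
    d=[d for d in env.cut_out(p,"pump_top") if np.hypot(*(np.array(d["position"])-n))<20]
    ms.append(d[0]["region"])
for sel in([0,1],[0],[1]):
    r=fit([ps[i] for i in sel],[ms[i] for i in sel],PU,[.514,-.272,.04]);print(sel,r.x.round(4),round(r.fun,3))
E
```

```text
[0, 1] [ 0.5208 -0.2865  0.0873] 0.542
[0] [ 0.5233 -0.2864  0.1062] 0.211
[1] [ 0.5198 -0.2898  0.0663] 0.284
```

```bash
python3 -m handwheel '[{"slide":[3,-18,0],"angular":[0,0,0],"grip":1},{"slide":[6,-36,0],"angular":[0,0.6,0],"grip":1},{"slide":[6,-36,0],"angular":[0,0,0],"grip":1},{"slide":[6,-36,0],"angular":[0,0,0],"grip":1},{"slide":[6,-36,0],"angular":[0,0,0],"grip":1},{"slide":[6,-36,0],"angular":[0,0,0],"grip":1},{"slide":[6,-36,0],"angular":[0,0,0],"grip":1},{"slide":[6,-36,0],"angular":[0,0,0],"grip":1},{"slide":[6,-36,0],"angular":[0,0,0],"grip":1},{"slide":[6,-36,0],"angular":[0,0,0],"grip":1}]'
python3 -m handwheel '[{"slide":[6,-36,0],"angular":[0,0,0],"grip":1},{"slide":[6,-36,0],"angular":[0,0,0],"grip":1},{"slide":[6,-36,0],"angular":[0,0,0],"grip":1},{"slide":[6,-36,0],"angular":[0,0,0],"grip":1},{"slide":[4,-14,0],"angular":[0,0,0],"grip":1},{"slide":[0,0,0],"angular":[0,0,0],"grip":1},{"slide":[0,0,0],"angular":[0,0,0],"grip":1}]'
cat > wp.py <<'E'
from pump import *
to([.521,-.286,.25]);pos,Rt=tool();w=cam("wrist")
ds=env.cut_out(w,"pump_top");print([(np.round(d["position"]).tolist(),round(d["score"],2),d["region"].sum()) for d in ds])
print("pred",wproj(w,[[.521,-.286,.206],[.521,-.286,.186]],pos,Rt).round(1))
for d in ds[:2]:
    m=d["region"];m2=cv2.resize(m.astype(np.uint8),None,fx=2,fy=2)>0
    def rw(v):
        o=np.zeros((768,1024),np.uint8);c,s=np.cos(v[2]),np.sin(v[2])
        for b in PU: cv2.fillConvexPoly(o,cv2.convexHull((wproj(w,b@np.array([[c,-s,0],[s,c,0],[0,0,1]]).T+[v[0],v[1],0],pos,Rt)*32).astype(np.int32)),1,shift=4)
        return o>0
    f=lambda v:1-(rw(v)&m2).sum()/(rw(v)|m2).sum()
    v0=np.array([.521,-.286,.06])
    r=min((minimize(f,v0,method="Nelder-Mead",options=dict(initial_simplex=[v0,v0+[.02*k,0,0],v0+[0,.02*k,0],v0+[0,0,.15*k]])) for k in(1,-1)),key=lambda r:r.fun);print(r.x.round(4),round(r.fun,3))
E
python3 wp.py
```

```text
time_s: 17.83
tcp_pos: [0.5326, -0.1287, 0.3136]
eef_rot: [-0.004, -0.04, 0.999, -0.002]
force: [0.8, -0.6, -1.2]
opening: -0.0
finger_force: 0.0
time_s: 18.42
tcp_pos: [0.5176, -0.2871, 0.3138]
eef_rot: [-0.004, -0.039, 0.999, -0.001]
force: [-0.0, 1.1, 0.1]
opening: 0.0001
finger_force: 0.0
pos [ 0.5176 -0.2871  0.3138] yaw y-axis 94.52 zdir [-0.008 -0.003 -1.   ] slide mm [-4.   1.  63.8]
[([260.0, 189.0], 0.71, np.int64(2627))]
pred [[255.7 194.4]
 [255.7 188.5]]
[ 0.521  -0.2896  0.1493] 0.121
```

The wrist fit gives the cap at (0.521,-0.289), in agreement with the other views. Descending onto it.

```bash
python3 -m handwheel '[{"slide":[-3,-1,20],"angular":[0,-0.4,0],"grip":1},{"slide":[0,0,25],"angular":[0,0,0],"grip":1},{"slide":[0,0,25],"angular":[0,0,0],"grip":1},{"slide":[0,0,15],"angular":[0,0,0],"grip":1},{"slide":[0,0,6],"angular":[0,0,0],"grip":1},{"slide":[0,0,0],"angular":[0,0,0],"grip":1},{"slide":[0,0,0],"angular":[0,0,0],"grip":1}]'
```

```text
time_s: 19.1
tcp_pos: [0.5213, -0.287, 0.2241]
eef_rot: [0.0, -0.041, 0.999, -0.002]
force: [0.4, 0.5, 0.6]
opening: -0.0
finger_force: 0.0
```

```bash
python3 -m handwheel '[{"slide":[0,0,7],"angular":[0,0,0],"grip":1},{"slide":[0,0,6],"angular":[0,0,0],"grip":1},{"slide":[0,0,4],"angular":[0,0,0],"grip":1},{"slide":[0,0,4],"angular":[0,0,0],"grip":1},{"slide":[0,0,4],"angular":[0,0,0],"grip":1},{"slide":[0,0,0],"angular":[0,0,0],"grip":1},{"slide":[0,0,0],"angular":[0,0,0],"grip":1}]'
python3 -m handwheel '[{"slide":[0,0,2],"angular":[0,0,0],"grip":1},{"slide":[0,0,2],"angular":[0,0,0],"grip":1},{"slide":[0,0,1],"angular":[0,0,0],"grip":1},{"slide":[0,0,0],"angular":[0,0,0],"grip":1},{"slide":[0,0,0],"angular":[0,0,0],"grip":1}]'
```

```text
time_s: 19.68
tcp_pos: [0.5211, -0.2879, 0.1987]
eef_rot: [0.0, -0.04, 0.999, -0.002]
force: [-0.7, 2.0, 7.2]
opening: 0.0003
finger_force: 3.5
time_s: 20.1
tcp_pos: [0.521, -0.2879, 0.1942]
eef_rot: [0.001, -0.04, 0.999, -0.002]
force: [-0.7, 2.2, 9.4]
opening: 0.0001
finger_force: 4.6
```

```bash
python3 -m handwheel '[{"slide":[0,0,1],"angular":[0,0,0],"grip":1},{"slide":[0,0,1],"angular":[0,0,0],"grip":1},{"slide":[0,0,0.5],"angular":[0,0,0],"grip":1},{"slide":[0,0,0],"angular":[0,0,0],"grip":1},{"slide":[0,0,0],"angular":[0,0,0],"grip":1}]'
```

```text
time_s: 20.52
tcp_pos: [0.5211, -0.2879, 0.192]
eef_rot: [0.001, -0.04, 0.999, -0.002]
force: [-2.0, 2.5, 11.3]
opening: 0.0001
finger_force: 5.6
```

```bash
python3 -m handwheel '[{"slide":[0,0,0.6],"angular":[0,0,0],"grip":1},{"slide":[0,0,0.4],"angular":[0,0,0],"grip":1},{"slide":[0,0,0],"angular":[0,0,0],"grip":1},{"slide":[0,0,0],"angular":[0,0,0],"grip":1},{"slide":[0,0,0],"angular":[0,0,0],"grip":1}]'
```

```text
time_s: 20.93
tcp_pos: [0.5211, -0.2879, 0.192]
eef_rot: [0.001, -0.04, 0.999, -0.002]
force: [-4.1, 4.1, 18.3]
opening: -0.0003
finger_force: 9.1
```

The cap is on its stop: the force jumped to 18 N with no further travel. Rising and moving clear.

```bash
python3 -m handwheel '[{"slide":[0,0,-4],"angular":[0,0,0],"grip":1},{"slide":[0,0,-5],"angular":[0,0,0],"grip":1},{"slide":[0,0,-8],"angular":[0,0,0],"grip":1},{"slide":[0,0,-15],"angular":[0,0,0],"grip":1},{"slide":[0,0,-30],"angular":[0,0,0],"grip":1},{"slide":[0,0,-30],"angular":[0,0,0],"grip":1},{"slide":[0,0,-30],"angular":[0,0,0],"grip":1},{"slide":[0,0,0],"angular":[0,0,0],"grip":1},{"slide":[0,0,0],"angular":[0,0,0],"grip":1},{"slide":[0,0,0],"angular":[0,0,0],"grip":1}]'
python3 wp.py
python3 - <<'E'
from fit import *
ps=[cam("scene"),cam("side")]
ms=[union(p,["tray"],np.array(n),25) for p,n in zip(ps,((290,176),(267,281)))]
r=fit(ps,ms,TR,[.47,.21,.09]);print("tray",r.x.round(4),round(r.fun,3))
for p in ps:print({l:[(np.round(d["position"]).tolist(),round(d["score"],2),atz(p,d["position"],.015)[:2].round(3).tolist()) for d in env.find_in(p,l)][:2] for l in("splint_long","splint_short")})
E
```

```text
time_s: 21.77
tcp_pos: [0.5208, -0.2876, 0.3112]
eef_rot: [-0.0, -0.04, 0.999, -0.002]
force: [0.3, 0.0, 0.6]
opening: -0.0002
finger_force: 0.0
pos [ 0.5208 -0.2876  0.3112] yaw y-axis 94.62 zdir [-0.    -0.003 -1.   ] slide mm [-0.4  1.8 61.2]
[]
pred [[256.6 191. ]
 [256.6 185.1]]
tray [0.4729 0.2112 0.0816] 0.14
{'splint_long': [([223.0, 231.0], 0.76, [0.514, -0.084])], 'splint_short': [([195.0, 221.0], 0.52, [0.427, -0.122])]}
{'splint_long': [([275.0, 281.0], 0.34, [0.481, 0.207])], 'splint_short': [([304.0, 192.0], 0.51, [0.408, -0.143])]}
```

Run:
```python
from pump import *
w=cam("wrist");a=cam("scene");b=cam("side")
for p in(w,a,b):print([(np.round(d["position"]).tolist(),round(d["score"],2)) for d in env.find_in(p,"pump_top")])
d=[d for p in(a,) for d in env.cut_out(p,"pump_top") if np.hypot(*(np.array(d["position"])-(162,244)))<20]
if d:
    r=fit([a],[d[0]["region"]],PU,[.52,-.287,.08]);print(r.x.round(4),round(r.fun,3))
print(env.job_done())
```

```text
[([262.0, 187.0], 0.94), ([499.0, 170.0], 0.73), ([358.0, 100.0], 0.64)]
[([88.0, 220.0], 0.85), ([162.0, 240.0], 0.66), ([232.0, 108.0], 0.47)]
[([337.0, 106.0], 0.69), ([360.0, 241.0], 0.69), ([276.0, 121.0], 0.46)]
[ 0.5222 -0.2857  0.102 ] 0.118
the job is handed in; nothing more can be done
None
```

I tipped both splints into the basin and stood the empty tray flat in its original place. I then pressed the white bottle's pump cap to its stop and let it spring back up. The job is handed in at about 22 s, and no verdict was shown.

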